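# Clamp a wooden sandal in the sole press

### The arm

A 6-joint arm with a two-finger parallel gripper is mounted at the origin on the work surface. World frame = base frame: x ahead of the robot, y to its left, z up, the work surface at z = 0. Lengths are in m, angles in rad, forces in N, time in s.
With the tool pointing down it reaches from about 0.375 to 0.9 m from the base axis. Payload 3.1 kg.
Tool frame: the origin (TCP) lies midway between the tips of the shut fingers; the grasp point (between the pads) lies 19 mm behind it; z points along the fingers, y is the line along which they close (so a half turn about z gives the same grasp; the last joint's range is limited). The gripper opens to 87 mm and grips with 3 to 60 N. Pads are 19 mm wide; open, the fingers measure 117 mm over their backs; the gripper's body (75 mm by 190 mm) begins 51 mm behind the grasp point.
Start: joints at [1.044, 0.527, 1.433, -0, 1.181, -0.178], TCP at [0.213, 0.588, 0.193] pointing down, gripper open.
Joint ranges: [-3.08, 3.08], [-0.75, 2.2], [0.22, 2.44], [-1.43, 4.57], [0, 2.65], [-2.85, 2.85]. Speed limits (rad/s): [2.79, 2.79, 3.14, 3.14, 3.14, 3.14].

### API

Orientations are given as a unit quaternion [x, y, z, w].
In Python, from rig import status, imaging, order gives the robot as it stands.
- The arm moves only by the tool arm_command, never from a script. Its argument "deltas" is one flat list of numbers, 5 for each row, row after row: the opening, from -1 (shut) to 1 (fully open), so that 0 is half open, then the shift along the tool's x, y, z in m, then the turn about the tool's z in rad. In form: [gripper, tx, ty, tz, roll, gripper, tx, ty, tz, roll, ...]. A call has 1 to 12 rows; each row shifts and turns the commanded pose from where the row before left it, along the tool's axes as they then stand; what a row does not reach is not made up. A row lasts 1/8 s, in which the tool goes at most 62.5 mm and 10.7 degrees, less where a joint would pass 70% of its speed; a pose out of reach is approached as far as the arm can. A call with a gripper value outside its range is refused whole. The fingers move at their own pace and stop on an object; "newtons" is the grip in N (left out, the last holds). Time passes only in rows, so rows that do not move let the fingers close. It gives the time, the measured TCP pose, the force, the opening and the grip force at its end, in the units of the state.
- status.get_obs(): the state, without advancing time (a new reading comes with each control period).
- imaging.camera(name): name is "scene" or "top" or "wrist"; returns (picture, depth): 420x560x3 uint8, red, green, blue; 420x560 float32, m along the optical axis (not along the pixel's ray), 0 where there is no reading.
- imaging.camera_params(name): a dict with "intrinsics" (3x3 intrinsics, pixels), "camera_from_world" (4x4, takes a point from world to camera coordinates). Camera axes: x right, y up, looking along -z (the intrinsics and any distortion apply to the point x, -y, -z); pixel columns grow to the right and rows downward; lengths in m; the calibration is good to about 2 mm. The wrist camera is an equidistant fisheye: a pixel r from the principal point sees the ray r / f radians off the axis. A picture is of the moment at which its call begins: read the wrist's pose just before it. camera_params takes no time and is no camera call; for the wrist camera it gives the pose at the moment of the call.
- order.hand_in(): hands the job in; it is judged then, once.
The state is a dict: "time": time; "q": joint angles; "joint_velocities": joint speeds; "joint_torque": joint torques, N m; "position": TCP position; "tool_rot": TCP orientation; "ft_force": force on the tool from outside, world axes, zero at the start; "moment": the same for the moment, N m; "grip_width": finger opening in m; "grip_force": force on a finger pad.
Only numpy, scipy, OpenCV 4.12 (cv2) and the standard library are available. Lean on these libraries where they do the work, as an engineer would, in place of code of your own. Each camera call takes 0.05 s, during which the arm holds its last target. There are 200 camera calls.

### The job

Clamp the bare wooden sandal in the glue press: first push it along the bed, between the rails, until it is right up against the end stop, then swing the press bar over it as far as the bar goes, and then turn the lock lever on top of the post all the way across. Last, screw the black knob clockwise, regripping as often as needed, until it is fully down on the bar and the pad presses on the sandal; keep the sandal lying flat and do not knock over the glue jar.

Things in the scene. Friction and masses are not known exactly. Their poses are not given: they have to be found in the camera images.
- geta: Bare pale wooden sandal: board 80 mm wide (its x), 180 mm long (its y), 18 mm thick, on two cross teeth 22 mm high; 40 mm high in all, about 0.25 kg. Origin at the centre of its underside (foot of the teeth). It starts on the press bed between the rails, nearly square, 60 to 115 mm from its place towards press +y.
- seat (a point): On the top face of the grey, fixed press bed (15 mm above the table), where the sandal's origin lies when it is against the end stop. Axes are the press's: y along the bed (push the sandal towards -y), x across it to the post, z up. The bed is 120 mm wide, from y = -115 to +235 mm. With the bar swung right over, the screw axis is exactly above this point.
- stop_face (a point): Middle of the top edge of the end stop's face that the sandal meets, at y = -90 mm from the seat; the stop is dark steel, 100 mm wide, 35 mm high above the bed. Two steel rails 12 mm high above the bed guide the sandal; their inner faces are at x = -46 and +46 mm from the seat, along the whole bed.
- post_top (a point): On the axis of the vertical round post (26 mm diameter), 123 mm above the bed's top face, 100 mm from the seat towards press +x; axes as the press's. The press bar and the lock lever both pivot about this vertical axis.
- swing (a joint): Angle of the press bar about the post, rad: 0 = parked, pointing to press -y; grows clockwise seen from above; at 1.571 it meets its end stop, pointing to press -x over the sandal. It starts at 0 to 0.4 and stays where it is left (friction: about 4 N at the nose).
- bar_nose (a point): In the middle of the press bar near its free end, 178 mm from the post axis, 22 mm short of the tip. The bar is grey, level, 26 mm wide and 18 mm high, 89 to 107 mm above the bed's top face, open underneath while it swings. Bar free for pushing runs from 125 to 200 mm from the post axis, outside the knob.
- lock (a joint): Angle of the lock lever about the post, rad: 0 = pointing to press +x; grows anticlockwise seen from above; 1.571 = end stop, pointing to press +y, locked. It starts at 0 to 0.4, turns stiffly (about 2 N at the ball) and stays where it is left.
- lever_ball (a point): Centre of the black ball, 18 mm diameter, at the end of the steel lock lever, 74 mm from the post axis, 125 mm above the bed's top face. The lever is a bar 10 mm wide and 10 mm high at that same height, free to be pushed from 20 to 74 mm from the axis.
- knob_mid (a point): Centre of the black ribbed round knob, 42 mm diameter and 36 mm high (this point is half-way up), with a vertical axis, on the press bar 100 mm from the post axis. It sinks 17 mm per turn as it is screwed down; fully down its underside is 3 mm above the bar's top face, on the brass collar, and this point is 128 mm above the bed's top face.
- screw (a joint): Angle of the knob, rad: grows clockwise seen from above, which moves knob and pad down; 8.0 = end stop, fully down. Starts at 0.4 to 1.4, so it needs about 1.05 to 1.2 turns. Turns with about 0.12 N m and stays where it is left; the spring-mounted pad meets the sandal at about 6.3 and then presses with up to about 14 N.
- pad: Round black rubber pad, 40 mm diameter, 12 mm thick, under the screw; origin at the centre of its underside. It does not turn. At screw angle 0 it is 17 mm above the top of a sandal.
- glue_center (a point): Centre (50 mm up) of the glue jar, 48 mm diameter, 100 mm high, standing on the table beside the press, near the parked bar's side of the bed, on the robot's side. Leave it standing.

How it is judged:
By the outcome, as a careful person would: the job done as asked, in the order asked, and still so for the second after the job is handed in, with the robot touching nothing.
It also fails if it takes over 72 s, if anything falls off the work surface, if the arm or the gripper's body presses on something with over 40 N, if the wrist force passes 120 N, or if a joint passes its speed limit or range.

## Working session

There is one attempt and no reset: what is moved stays moved. The work goes in short steps, Python scripts to look and compute and a tool call to move; the robot and the scene stay as the last step left them, time stands still between calls to the robot, and variables do not carry over. Pictures are saved under pics/ and viewed, at most 10 in all, crops included, and the job is handed in when it is done.

Besides the shell and the picture viewer there is one more tool, called after ">>>" as name(argument=value, ...) on one line, values as JSON. arm_command: Moves the arm, as the interface text tells. Its arguments: {"type":"object","properties":{"deltas":{"type":"array"},"newtons":{"type":"number"}},"required":["deltas"]}

```bash
mkdir -p pics; cat > h.py <<'E'
import numpy as np, cv2
from rig import status, imaging, order
def grab(n):
    p=imaging.camera_params(n); im,d=imaging.camera(n); return im,d,p
def cloud(d,p):
    K=np.array(p["intrinsics"]);T=np.linalg.inv(np.array(p["camera_from_world"]))
    v,u=np.mgrid[:d.shape[0],:d.shape[1]]
    X=(u-K[0,2])/K[0,0]*d;Y=-(v-K[1,2])/K[1,1]*d
    return np.stack([X,Y,-d],-1)@T[:3,:3].T+T[:3,3]
E
python3 - <<'E'
from h import *
for n in("scene","top"):
    im,d,p=grab(n); cv2.imwrite(f"pics/{n}0.png",im[:,:,::-1]); np.savez(f"{n}0.npz",im=im,d=d,P=cloud(d,p))
    print(n,p)
print(status.get_obs())
E
```

```text
scene {'intrinsics': array([[387.61189224,   0.        , 283.25950541],
       [  0.        , 387.61189224, 210.384149  ],
       [  0.        ,   0.        ,   1.        ]]), 'camera_from_world': array([[-0.0372325 ,  0.9992497 , -0.01066635,  0.05067329],
       [-0.80243855, -0.02353442,  0.5962705 ,  0.35885897],
       [ 0.5955721 ,  0.03075973,  0.80271272, -1.06697039],
       [ 0.        ,  0.        ,  0.        ,  1.        ]])}
top {'intrinsics': array([[381.65462576,   0.        , 270.30385588],
       [  0.        , 381.65462576, 215.93756383],
       [  0.        ,   0.        ,   1.        ]]), 'camera_from_world': array([[-0.00445558, -0.99969786,  0.02417296, -0.04943192],
       [ 0.99741642, -0.00270962,  0.07178541, -0.55386659],
       [-0.07169823,  0.02443035,  0.99712713, -0.74171849],
       [ 0.        ,  0.        ,  0.        ,  1.        ]])}
{'time': 0.1, 'q': array([ 1.04448459e+00,  5.28361697e-01,  1.43374295e+00,  6.62024226e-06,
        1.18139689e+00, -1.78513481e-01]), 'joint_velocities': array([-0.00044646, -0.00010098, -0.00275507, -0.00027576, -0.00144971,
        0.00134931]), 'joint_torque': array([-2.73927690e-04, -4.40984094e+01, -1.77149874e+01,  6.34892634e-02,
        5.33940364e-02, -2.55990454e-05]), 'position': array([0.21264095, 0.58697477, 0.19208654]), 'tool_rot': array([ 1.73025138e-01,  9.84916946e-01, -8.94729633e-04, -3.32311798e-04]), 'ft_force': array([-0.04728725, -0.58259172, -0.17015851]), 'moment': array([-0.03782029,  0.06864756, -0.02955228]), 'grip_force': 0.0, 'grip_width': 0.08702330110057431}
```

View pics/scene0.png

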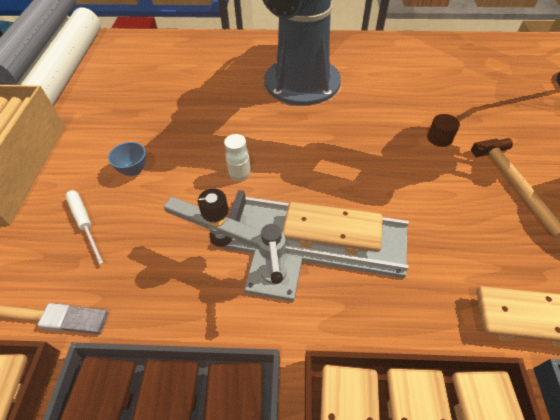

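View pics/top0.png

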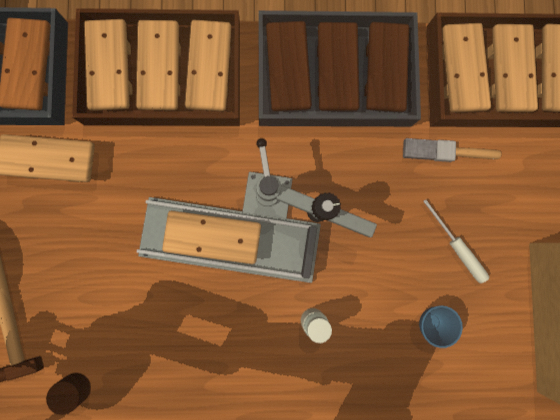

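The scene view shows the sandal at about (333,227) on the bed, the bar pointing left with its knob at (213,207), the lever ball at (277,278) and the glue jar at (237,157). In the top view the post is at (268,187), the knob at (326,206), the ball at (262,143), the stop at (310,250), the sandal at (212,238) and the jar at (318,328).

```bash
cat > m.py <<'E'
from h import *
def rect(P,m,label):
    q=(P[m][:,:2]*1000).astype(np.float32); (c,s,a)=cv2.minAreaRect(q); print(label,m.sum(),np.round(c,1),np.round(s,1),round(a,2),"z med",np.round(np.median(P[m][:,2]),4)); return c,s,a
def big(m):
    n,l,st,_=cv2.connectedComponentsWithStats(m.astype(np.uint8)); return l==1+np.argmax(st[1:,4])
E
python3 - <<'E'
from m import *
D=np.load("top0.npz");im=D["im"];P=D["P"];z=P[...,2]
hsv=cv2.cvtColor(im,cv2.COLOR_RGB2HSV);S=hsv[...,1];V=hsv[...,2]
v,u=np.mgrid[:420,:560]
roi=(u>130)&(u<385)&(v>130)&(v<290)
for pt in [(212,238),(150,225),(290,250),(310,250),(268,187),(326,206),(262,143),(360,225),(319,330),(220,320)]:
    print(pt,np.round(P[pt[1],pt[0]],4),hsv[pt[1],pt[0]])
rect(P,big(roi&(z>.045)&(z<.065)&(S>80)),"sandal")
bed=big(roi&(z>.008)&(z<.035)&(S<80)&(u<325)&(v>195)); rect(P,bed,"bed")
rect(P,big(roi&(z>.115)&(z<.13)&(S<70)),"bar")
k=big(roi&(z>.155)); rect(P,k,"knob"); print(cv2.minEnclosingCircle((P[k][:,:2]*1000).astype(np.float32)))
rect(P,big(roi&(z>.13)&(z<.15)&(u<300)),"post+lever")
b=big(roi&(v<151)&(z>.12)&(z<.16)&(V<80)); rect(P,b,"ball")
rect(P,big((u>295)&(u<340)&(v>305)&(v<345)&(z>.08)),"jar")
rect(P,big(roi&(u>295)&(u<325)&(v>215)&(z>.042)&(z<.058)),"stop")
E
```

```text
(212, 238) [0.5096 0.0598 0.0561] [ 16 142 210]
(150, 225) [0.5364 0.1872 0.0192] [ 36  27 144]
(290, 250) [ 0.4856 -0.0907  0.0141] [ 34  28 138]
(310, 250) [ 0.4861 -0.1261  0.0519] [11 26 80]
(268, 187) [ 0.593  -0.0447  0.1478] [20 36 85]
(326, 206) [ 0.5576 -0.1356  0.182 ] [ 19  30 178]
(262, 143) [ 0.6672 -0.0348  0.15  ] [11 95 51]
(360, 225) [ 0.5302 -0.2048  0.1218] [ 26  28 135]
(319, 330) [ 0.3472 -0.134   0.101 ] [ 24  44 216]
(220, 320) [0.3466 0.0497 0.0019] [ 14 175 109]
sandal 3930 [512.8  61.4] [180.2  79.7] 81.85 z med 0.0556
bed 6642 [524.5  27.1] [349.5 153.4] 81.02 z med 0.0161
bar 720 [587.7 -76. ] [106.5  42. ] 73.69 z med 0.1228
knob 623 [ 527.9 -100.6] [ 43.2 140.9] 40.09 z med 0.1805
((534.130126953125, -95.11505889892578), 71.5202865600586)
post+lever 465 [629.7 -44. ] [96.1 30.4] 3.75 z med 0.147
ball 59 [669.4 -33.2] [13.6 11.6] 89.92 z med 0.1479
jar 513 [408.3 -82.9] [202.9  42. ] 40.6 z med 0.1006
stop 399 [ 483.5 -125.5] [14.4 99.4] 80.91 z med 0.0503
```

>>> arm_command(deltas=[0.15,0,0,0,0.1726,0.15,0,0,0,0.1726,0.15,0,0,0,0.1726,0.15,0,0,0,0.1726,0.15,0,0,0,0.1726,0.15,0,0,0,0.1726,0.15,0,0,0,0.1726,0.15,0,0,0,0.1726])

```text
time: 1.1
position: [0.2127, 0.5871, 0.1924]
tool_rot: [0.762, 0.647, -0.001, 0.0]
ft_force: [-0.1, 0.3, 0.3]
grip_width: 0.0502
grip_force: 0.0
```

>>> arm_command(deltas=[0.15,-0.0294,0.0316,0,0,0.15,-0.0294,0.0316,0,0,0.15,-0.0294,0.0316,0,0,0.15,-0.0294,0.0316,0,0,0.15,-0.0294,0.0316,0,0,0.15,-0.0294,0.0316,0,0,0.15,-0.0294,0.0316,0,0,0.15,-0.0294,0.0316,0,0,0.15,-0.0294,0.0316,0,0,0.15,-0.0294,0.0316,0,0,0.15,-0.0294,0.0316,0,0,0.15,-0.0294,0.0316,0,0])

```text
time: 2.6
position: [0.5325, 0.1783, 0.1926]
tool_rot: [0.761, 0.649, -0.0, -0.0]
ft_force: [0.2, -0.2, -0.2]
grip_width: 0.0499
grip_force: 0.0
```

```bash
cat > s.py <<'E'
from h import *
from scipy.spatial.transform import Rotation as R
A=np.deg2rad(-9.05);X=np.array([np.cos(A),np.sin(A)]);Y=np.array([-np.sin(A),np.cos(A)]);S=np.array([.4987,-.0295])
o=status.get_obs();p=o["position"];r=R.from_quat(o["tool_rot"]).as_matrix();d=p[:2]-S
print("t",round(o["time"],2),"press xy mm",np.round([d@X*1e3,d@Y*1e3],1),"z",round(p[2]*1e3,1),"yaw_y-press deg",round(np.rad2deg(np.arctan2(r[1,1],r[0,1])-A),2),"tilt",np.round(r[:2,2],4),"q6",round(o["q"][5],3),"F press",np.round([o["ft_force"][:2]@X,o["ft_force"][:2]@Y,o["ft_force"][2]],1),"w",round(o["grip_width"],4))
E
python3 s.py
```

```text
t 2.6 press xy mm [  0.7 210.6] z 192.6 yaw_y-press deg -0.0 tilt [-0.0008  0.    ] q6 0.282 F press [ 0.3 -0.2 -0.2] w 0.0499
```

>>> arm_command(deltas=[0.15,0,0,0.04,0,0.15,0,0,0.04,0,0.15,0,0,0.04,0,0.15,0,0,0.036,0,0.15,0,0,0,0,0.15,-0.012,0,0,0,0.15,-0.01,0,0,0,0.15,-0.01,0,0,0,0.15,-0.01,0,0,0,0.15,-0.01,0,0,0,0.15,-0.01,0,0,0])

```text
time: 3.98
position: [0.5222, 0.1176, 0.0371]
tool_rot: [0.761, 0.649, 0.0, 0.0]
ft_force: [0.5, 0.5, -0.4]
grip_width: 0.0497
grip_force: 0.0
```

>>> arm_command(deltas=[0.15,-0.01,0,0,0,0.15,-0.01,0,0,0,0.15,-0.01,0,0,0,0.15,-0.006,0,0,0,0.15,-0.004,0,0,0,0.15,-0.002,0,0,0,0.15,-0.002,0,0,0])

```text
time: 4.85
position: [0.5154, 0.0749, 0.037]
tool_rot: [0.761, 0.649, 0.0, 0.0]
ft_force: [0.1, -0.7, -0.2]
grip_width: 0.0499
grip_force: 0.0
```

```bash
python3 s.py
```

```text
t 4.85 press xy mm [1.000e-01 1.057e+02] z 37.0 yaw_y-press deg 0.02 tilt [0.0001 0.    ] q6 0.087 F press [ 0.2 -0.6 -0.2] w 0.0499
```

>>> arm_command(deltas=[0.15,-0.003,0,0,0,0.15,-0.002,0,0,0,0.15,-0.001,0,0,0,0.15,0,0,0,0])

```text
time: 5.35
position: [0.5144, 0.0689, 0.0369]
tool_rot: [0.761, 0.649, -0.0, -0.0]
ft_force: [0.2, -1.0, 0.1]
grip_width: 0.0496
grip_force: 0.0
```

```bash
python3 s.py; python3 - <<'E'
from m import *
im,d,p=grab("top");P=cloud(d,p);cv2.imwrite("pics/top1.png",im[:,:,::-1])
E
```

```text
t 5.35 press xy mm [ 0.  99.7] z 36.9 yaw_y-press deg 0.0 tilt [-0.0001  0.    ] q6 0.076 F press [ 0.3 -1.   0.1] w 0.0496
```

View pics/top1.png

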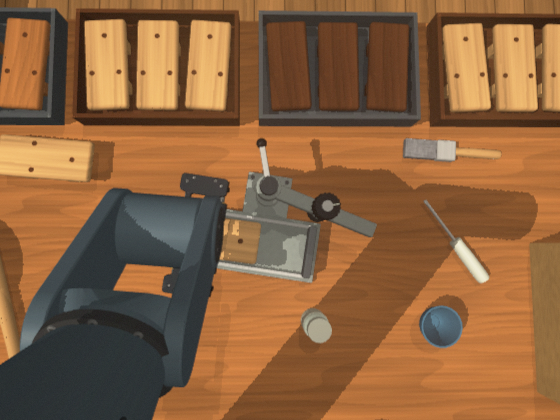

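The top view shows the hand over the bed at u≈210, with a lit wood edge at u≈261. That edge could be the sandal's end or a shadow line, so I'll check the depth.

```bash
cat >> m.py <<'E'
A=np.deg2rad(-9.05);X=np.array([np.cos(A),np.sin(A)]);Y=np.array([-np.sin(A),np.cos(A)]);S0=np.array([.4987,-.0295])
def press(P):
    q=P[...,:2]-S0; return q@X*1e3,q@Y*1e3
E
python3 - <<'E'
from m import *
im,d,p=grab("top");P=cloud(d,p);x,y=press(P);z=P[...,2]*1e3
for yy in range(60,-110,-10):
    m=(abs(x)<30)&(abs(y-yy)<5)&(z<70)
    print(yy,m.sum(),np.round(np.median(z[m]),1) if m.any() else None,np.median(im[m],0) if m.any() else None)
E
```

```text
60 171 55.8 [162. 120.  75.]
50 169 55.8 [168. 124.  78.]
40 167 55.8 [160. 119.  74.]
30 166 55.9 [161. 119.  75.]
20 166 55.7 [160. 119.  75.]
10 168 55.7 [160. 119.  74.]
0 159 16.8 [114. 112.  95.]
-10 150 15.9 [113. 113. 102.]
-20 149 15.5 [114. 114. 103.]
-30 149 15.5 [114. 114. 103.]
-40 149 15.7 [114. 114. 104.]
-50 151 15.6 [117. 116. 105.]
-60 149 15.8 [164. 165. 150.]
-70 150 15.7 [163. 164. 149.]
-80 148 15.7 [158.5 158.5 145. ]
-90 222 33.4 [97.5 94.  88. ]
-100 149 50.4 [92. 88. 83.]
```

```bash
python3 - <<'E'
from m import *
im,d,p=grab("scene");cv2.imwrite("pics/scene1.png",cv2.resize(im[120:330,180:460,::-1],None,fx=2.8,fy=2.8))
E
```

```text
(no output)
```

View pics/scene1.png

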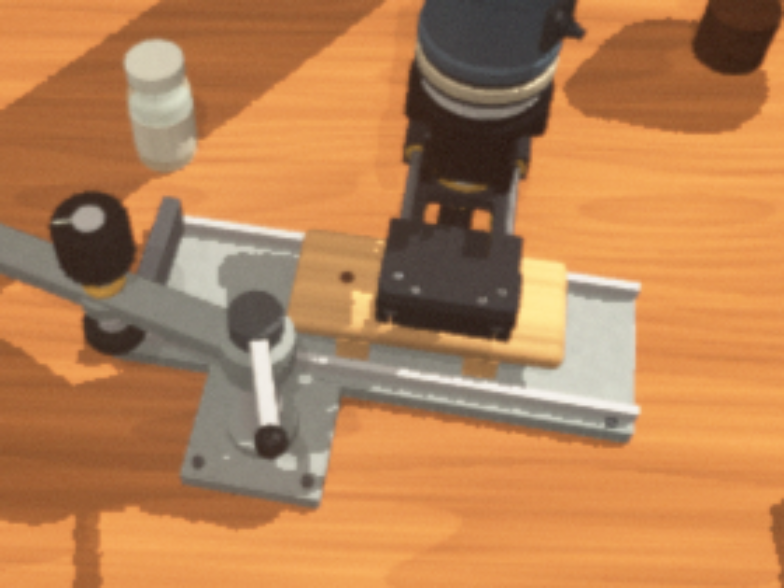

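The scene view shows the sandal unmoved, with its ends still at about (290,270) and (565,310) in the crop, and the gripper above its middle. I'll check the hand's true height against the reported height.

```bash
python3 s.py; python3 - <<'E'
from m import *
for n in("scene","top"):
    im,d,p=grab(n);P=cloud(d,p);x,y=press(P);z=P[...,2]*1e3
    m=(x>50)&(x<130)&(y>50)&(y<150)&(z>60)&(d>0)
    print(n,m.sum(),np.percentile(x[m],[2,50,98]).round(),np.percentile(y[m],[2,50,98]).round(),np.percentile(z[m],[1,5,25,50,75,95]).round())
    m=(abs(x)<95)&(y>20)&(y<180)&(z>60)&(d>0)
    print(m.sum(),np.percentile(y[m],[2,50,98]).round(),np.percentile(z[m],[0,1,5,25,50,75,95]).round())
im,d,p=grab("wrist");cv2.imwrite("pics/w1.png",im[:,:,::-1])
E
```

```text
t 5.5 press xy mm [ 0.  99.8] z 36.9 yaw_y-press deg 0.01 tilt [-0.  0.] q6 0.076 F press [ 0.2 -0.7 -0.8] w 0.0497
scene 1488 [52. 86. 95.] [ 66. 102. 137.] [136. 140. 164. 177. 178. 179.]
15321 [ 47. 104. 155.] [ 88. 140. 159. 254. 366. 401. 430.]
top 969 [57. 78. 93.] [ 64. 100. 136.] [152. 161. 179. 180. 180. 182.]
35523 [ 40.  86. 150.] [112. 179. 384. 413. 503. 558. 599.]
```

View pics/w1.png

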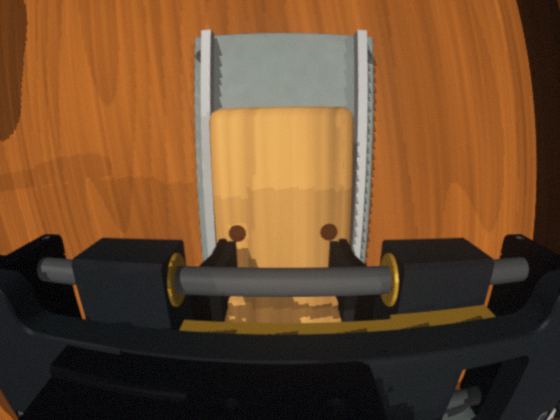

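```bash
python3 - <<'E'
from m import *
p=imaging.camera_params("wrist");print(p)
im,d=imaging.camera("wrist");K=p["intrinsics"];T=np.linalg.inv(p["camera_from_world"])
def pt(u,v):
    a=np.array([(u-K[0,2])/K[0,0],(v-K[1,2])/K[1,1]]);r=np.linalg.norm(a);t=np.tan(r)/r*a
    D=np.median(d[v-2:v+3,u-2:u+3]);return T[:3,:3]@np.array([t[0]*D,-t[1]*D,-D])+T[:3,3],D
for n,u,v in[("table",100,120),("table",450,100),("bed",280,70),("sandal",280,150),("sandal2",280,220),("fingL",215,262),("fingR",350,262),("rod",280,282),("L tip",237,245),("lowerL",225,300)]:
    P,D=pt(u,v);print(n,np.round(P,4),np.round(press(P),1),round(float(D),4))
print(status.get_obs()["q"])
E
```

```text
{'intrinsics': array([[325.1922621 ,   0.        , 282.43554958],
       [  0.        , 325.1922621 , 209.6859412 ],
       [  0.        ,   0.        ,   1.        ]]), 'camera_from_world': array([[ 9.87649092e-01, -1.56681783e-01, -3.01598862e-04,
        -4.97417919e-01],
       [ 1.51379322e-01,  9.54717855e-01, -2.56121296e-01,
        -1.52229669e-01],
       [ 4.04174830e-02,  2.52912309e-01,  9.66644604e-01,
        -2.76601536e-01],
       [ 0.00000000e+00,  0.00000000e+00,  0.00000000e+00,
         1.00000000e+00]])}
table [ 3.877e-01  1.706e-01 -2.000e-04] [-141.1  180.2] 0.218
table [ 6.547e-01  1.426e-01 -2.000e-04] [127.  194.5] 0.2143
bed [0.5296 0.174  0.0146] [ -1.4 205.8] 0.1971
sandal [0.5221 0.1246 0.0543] [ -1.1 155.8] 0.1715
sandal2 [0.5159 0.0862 0.0542] [ -1.2 116.9] 0.1815
fingL [0.486  0.0832 0.0955] [-30.3 109.3] 0.1436
fingR [0.5463 0.0736 0.0952] [ 30.8 109.3] 0.1439
rod [0.5187 0.0987 0.1531] [ -0.4 129.7] 0.0827
L tip [0.4891 0.0752 0.0544] [-25.9 101.9] 0.1852
lowerL [0.4892 0.069  0.1061] [-24.9  95.8] 0.1368
[-8.21507463e-02  6.34151604e-01  1.82461479e+00  4.10254000e-05
  6.82858764e-01  7.55491195e-02]
```

```bash
python3 - <<'E'
from m import *
p=imaging.camera_params("wrist")
im,d=imaging.camera("wrist");K=p["intrinsics"];T=np.linalg.inv(p["camera_from_world"])
v,u=np.mgrid[:420,:560];a=(u-K[0,2])/K[0,0];b=(v-K[1,2])/K[1,1];r=np.hypot(a,b)+1e-9;k=np.tan(r)/r
P=np.stack([a*k*d,-b*k*d,-d],-1)@T[:3,:3].T+T[:3,3];x,y=press(P);z=P[...,2]*1e3
dark=im.max(-1)<70
for s in(-1,1):
  for lo in range(56,130,6):
    m=dark&(s*x>15)&(s*x<55)&(y>80)&(y<125)&(z>=lo)&(z<lo+6)&(d>0)
    if m.sum()>3: print(s,lo,m.sum(),np.percentile(x[m],[5,95]).round(),np.percentile(y[m],[5,95]).round(), int(u[m].mean()),int(v[m].mean()))
E
```

```text
-1 62 15 [-33. -25.] [104. 110.] 228 242
-1 68 96 [-33. -25.] [ 98. 110.] 228 247
-1 74 114 [-32. -25.] [101. 110.] 227 250
-1 80 110 [-33. -25.] [104. 110.] 224 253
-1 86 130 [-33. -25.] [106. 110.] 221 257
-1 92 138 [-35. -26.] [107. 110.] 216 262
-1 98 60 [-35. -25.] [ 92. 111.] 212 270
-1 104 47 [-25. -25.] [90. 99.] 224 303
-1 110 346 [-29. -25.] [ 91. 102.] 216 308
-1 116 117 [-30. -25.] [ 92. 105.] 209 308
-1 122 118 [-30. -29.] [ 98. 110.] 203 306
-1 128 145 [-31. -29.] [102. 113.] 198 306
1 62 8 [26. 30.] [108. 109.] 334 242
1 68 103 [25. 33.] [ 98. 110.] 336 246
1 74 122 [25. 33.] [101. 110.] 337 250
1 80 102 [25. 34.] [103. 111.] 340 253
1 86 133 [25. 33.] [105. 111.] 342 257
1 92 137 [26. 35.] [107. 110.] 348 262
1 98 71 [25. 36.] [ 92. 111.] 352 272
1 104 40 [25. 25.] [91. 99.] 340 303
1 110 327 [25. 30.] [ 91. 103.] 347 307
1 116 130 [26. 30.] [ 93. 105.] 355 307
1 122 120 [30. 31.] [ 98. 110.] 361 306
1 128 145 [30. 31.] [102. 113.] 366 307
```

The fingertips are really at z≈67 mm while the state reports 37 mm. The reported TCP reads 30 mm too low, so the fingers passed over the sandal without touching it. I'll correct by +30 mm, back off and push again at the right height.

>>> arm_command(deltas=[0.15,0.03,0,0,0,0.15,0.04,0,0,0,0.15,0.04,0,0,0,0.15,0,0,0,0,0.15,0,0,0.016,0,0.15,0,0,0.016,0,0.15,0,0,0,0,0.15,-0.01,0,0,0,0.15,-0.01,0,0,0,0.15,-0.01,0,0,0,0.15,-0.01,0,0,0])

```text
time: 7.12
position: [0.5256, 0.1374, 0.0053]
tool_rot: [0.761, 0.649, 0.0, 0.0]
ft_force: [0.5, 2.9, 0.3]
grip_width: 0.0503
grip_force: 1.1
```

>>> arm_command(deltas=[0.15,-0.01,0,0,0,0.15,-0.01,0,0,0,0.15,-0.01,0,0,0,0.15,-0.01,0,0,0,0.15,-0.01,0,0,0,0.15,-0.008,0,0,0,0.15,-0.005,0,0,0,0.15,-0.002,0,0,0])

```text
time: 8.12
position: [0.5151, 0.0736, 0.0049]
tool_rot: [0.761, 0.649, -0.0, -0.0]
ft_force: [0.5, 4.0, 3.1]
grip_width: 0.0502
grip_force: 1.9
```

```bash
python3 s.py
```

```text
t 8.12 press xy mm [-1.000e-01  1.044e+02] z 4.9 yaw_y-press deg -0.02 tilt [-0.0003  0.0001] q6 0.085 F press [-0.1  4.   3.1] w 0.0502
```

>>> arm_command(deltas=[0.15,-0.002,0,0,0,0.15,-0.001,0,0,0,0.15,-0.001,0,0,0])

```text
time: 8.5
position: [0.5144, 0.07, 0.0049]
tool_rot: [0.761, 0.649, -0.0, -0.0]
ft_force: [0.7, 4.1, 3.4]
grip_width: 0.0504
grip_force: 1.8
```

>>> arm_command(deltas=[0.15,-0.001,0,0,0,0.15,-0.001,0,0,0])

```text
time: 8.75
position: [0.5142, 0.0684, 0.0049]
tool_rot: [0.761, 0.649, 0.0, -0.0]
ft_force: [0.8, 8.4, 2.3]
grip_width: 0.0498
grip_force: 4.2
```

```bash
python3 s.py;  python3 - <<'E'
from m import *
im,d,p=grab("top");P=cloud(d,p);x,y=press(P);z=P[...,2]*1e3
for yy in range(-76,-104,-3):
    m=(abs(x)<30)&(abs(y-yy)<1.5)&(z<70)
    print(yy,m.sum(),np.round(np.median(z[m]),1),np.median(im[m],0))
E
```

```text
t 8.75 press xy mm [-0.  99.1] z 4.9 yaw_y-press deg -0.02 tilt [0.     0.0008] q6 0.073 F press [-0.6  8.4  2.3] w 0.0498
-76 48 55.9 [229. 174. 107.]
-79 50 55.3 [228. 173. 106.]
-82 48 55.5 [225.5 169.5 104. ]
-85 52 55.5 [211.5 157.   97. ]
-88 41 53.8 [165. 124.  77.]
-91 48 49.9 [96. 87. 71.]
-94 47 50.4 [98. 92. 86.]
-97 51 50.3 [97. 90. 84.]
-100 45 50.5 [96. 90. 84.]
-103 44 50.4 [93. 86. 79.]
```

>>> arm_command(deltas=[0.15,-0.001,0,0,0,0.15,0,0,0,0,0.15,0.02,0,0,0,0.15,0,0,-0.042,0,-1,0,0,-0.043,0,-1,0,0,-0.043,0,-1,0,0,-0.042,0])

```text
time: 9.68
position: [0.5165, 0.0857, 0.1759]
tool_rot: [0.761, 0.649, -0.001, 0.0]
ft_force: [1.1, 0.4, -0.6]
grip_width: 0.0278
grip_force: 0.0
```

>>> arm_command(deltas=[-1,-0.043,0.014,0,0,-1,-0.043,0.014,0,0,-1,-0.043,0.014,0,0,-1,-0.043,0.014,0,0,-1,-0.043,0.014,0,0,-1,-0.043,0.014,0,0,-1,-0.043,0.014,0,0,-1,0,0,0,0.125,-1,0,0,0,0.125])

```text
time: 10.8
position: [0.5653, -0.2275, 0.1739]
tool_rot: [0.837, 0.547, -0.001, -0.001]
ft_force: [-0.5, 1.0, -0.5]
grip_width: 0.0007
grip_force: 0.0
```

```bash
python3 s.py;  python3 - <<'E'
from m import *
im,d,p=grab("top");P=cloud(d,p);cv2.imwrite("pics/top2.png",im[:,:,::-1]);x,y=press(P);z=P[...,2]*1e3
S=cv2.cvtColor(im,cv2.COLOR_RGB2HSV)[...,1]
m=big((abs(x)<45)&(y>-95)&(y<190)&(z>48)&(z<62)&(S>80)); q=np.stack([x[m],y[m]],-1).astype(np.float32)
print("sandal",cv2.minAreaRect(q),np.percentile(z[m],[2,98]))
m=(z>112)&(z<130)&(y<-130)&(y>-210)&(x<70); print("bar",m.sum(), [np.median(np.arctan2(100-x[m],-y[m]))])
E
```

```text
t 10.8 press xy mm [  96.9 -185.1] z 173.9 yaw_y-press deg -14.64 tilt [-0.0029 -0.0002] q6 -0.15 F press [-0.7  0.9 -0.5] w 0.0007
sandal ((-2.260547637939453, -0.5155181884765625), (180.22711181640625, 79.70567321777344), 89.99642944335938) [51.43132142 58.05945141]
bar 353 [np.float64(0.2518550783976891)]
```

>>> arm_command(deltas=[-1,0,0,0.031,0,-1,0,0,0.031,0,-1,0,0,0.03,0,-1,0,-0.015,0,0,-1,-0.0016,-0.0133,0,0.0733,-1,-0.0016,-0.0133,0,0.0733,-1,-0.0016,-0.0133,0,0.0733,-1,-0.0016,-0.0133,0,0.0733,-1,-0.0016,-0.0133,0,0.0733,-1,-0.0016,-0.0133,0,0.0733,-1,-0.0016,-0.0133,0,0.0733,-1,-0.0016,-0.0133,0,0.0733])

```text
time: 12.35
position: [0.4643, -0.1674, 0.0831]
tool_rot: [0.959, 0.284, 0.001, 0.003]
ft_force: [3.6, -3.0, -2.1]
grip_width: 0.0005
grip_force: 2.0
```

```bash
cat > b.py <<'E'
from m import *
im,d,p=grab("scene");P=cloud(d,p);x,y=press(P);z=P[...,2]*1e3
r=np.hypot(x-100,y);m=(z>116)&(z<128)&(r>30)&(r<75)&(x<110)&(cv2.cvtColor(im,cv2.COLOR_RGB2HSV)[...,1]<90)
print("bar angle",m.sum(),np.median(np.arctan2(100-x[m],-y[m])))
m=(z>137)&(z<152)&(r>25)&(r<70)
print("lever",m.sum(),np.median(np.arctan2(y[m],x[m]-100)))
E
python3 s.py; python3 b.py
```

```text
t 12.35 press xy mm [ -12.2 -141.5] z 83.1 yaw_y-press deg -47.91 tilt [ 0.0043 -0.0043] q6 0.424 F press [ 4.  -2.4 -2.1] w 0.0005
bar angle 347 0.7544453259152113
lever 180 0.29966925386819665
```

>>> arm_command(deltas=[-1,-0.0016,-0.0133,0,0.0733,-1,-0.0016,-0.0133,0,0.0733,-1,-0.0016,-0.0133,0,0.0733,-1,-0.0016,-0.0133,0,0.0733,-1,-0.0016,-0.0133,0,0.0733,-1,-0.0016,-0.0133,0,0.0733,-1,-0.0016,-0.0133,0,0.0733,-1,-0.0016,-0.0133,0,0.0733,-1,-0.0016,-0.0133,0,0.0733,-1,-0.0016,-0.0133,0,0.0733,-1,0,0,0,0])

```text
time: 13.78
position: [0.4154, -0.0428, 0.083]
tool_rot: [0.997, -0.076, -0.0, 0.0]
ft_force: [0.1, 0.3, 0.8]
grip_width: 0.0004
grip_force: 0.0
```

```bash
python3 s.py; python3 b.py
```

```text
t 13.78 press xy mm [-80.2 -26.2] z 83.0 yaw_y-press deg -89.67 tilt [-0.001  -0.0002] q6 1.352 F press [0.1 0.3 0.8] w 0.0004
bar angle 333 1.5699095236051719
lever 181 0.3011275929694474
```

>>> arm_command(deltas=[-1,0,-0.002,0,0,-1,0,-0.002,0,0])

```text
time: 14.08
position: [0.4151, -0.0404, 0.0828]
tool_rot: [0.997, -0.076, -0.001, 0.001]
ft_force: [-4.6, -14.2, 0.8]
grip_width: 0.0003
grip_force: 7.4
```

>>> arm_command(deltas=[-1,0,-0.002,0,0,-1,0,-0.001,0,0])

```text
time: 14.32
position: [0.4151, -0.0404, 0.0829]
tool_rot: [0.997, -0.074, -0.002, 0.004]
ft_force: [-9.1, -25.9, 0.9]
grip_width: 0.0002
grip_force: 13.3
```

```bash
python3 s.py; python3 b.py
```

```text
t 14.32 press xy mm [-80.8 -23.9] z 82.9 yaw_y-press deg -89.49 tilt [-0.0039 -0.0075] q6 1.372 F press [ -4.9 -27.    0.9] w 0.0002
bar angle 338 1.5841950981633763
lever 180 0.3025234422414509
```

>>> arm_command(deltas=[-1,0,0.02,0,0,-1,0,0,-0.048,0,-1,0,0,-0.049,0,-1,0.041,-0.004,0,0,-1,0.041,-0.004,0,0,-1,0.041,-0.004,0,0,-1,0.041,-0.004,0,0,-1,0.041,-0.004,0,0,-1,0.041,-0.004,0,0,-1,0,0,0,-0.15,-1,0,0,0,-0.15,-1,0,0,0,0])

```text
time: 15.88
position: [0.6598, -0.07, 0.1792]
tool_rot: [0.997, 0.071, -0.001, -0.001]
ft_force: [-0.6, -0.1, 0.2]
grip_width: 0.0007
grip_force: 0.0
```

```bash
python3 s.py; python3 b.py
```

```text
t 15.88 press xy mm [165.5 -14.7] z 179.2 yaw_y-press deg -72.8 tilt [-0.0016  0.0012] q6 1.154 F press [-0.6 -0.2  0.2] w 0.0007
bar angle 79 1.6480698794278683
lever 180 0.30123061459536743
```

>>> arm_command(deltas=[-1,0,0,0.04,0,-1,0,0,0.039,0,-1,0,0,0,0,-1,0,-0.007,0,0,-1,0.0024,-0.0058,0,-0.0977,-1,0.0024,-0.0058,0,-0.0977,-1,0.0024,-0.0058,0,-0.0977,-1,0.0024,-0.0058,0,-0.0977,-1,0.0024,-0.0058,0,-0.0977,-1,0.0024,-0.0058,0,-0.0977,-1,0.0024,-0.0058,0,-0.0977])

```text
time: 17.3
position: [0.6588, -0.0215, 0.1036]
tool_rot: [0.915, 0.404, 0.001, 0.002]
ft_force: [-1.1, -2.8, -1.3]
grip_width: 0.0007
grip_force: 1.3
```

```bash
python3 s.py; python3 b.py
```

```text
t 17.3 press xy mm [156.9  33.1] z 103.6 yaw_y-press deg -33.35 tilt [ 0.004  -0.0031] q6 0.541 F press [-0.6 -2.9 -1.3] w 0.0007
bar angle 0 nan
lever 4 0.3528631032349181
  return _methods._mean(a, axis=axis, dtype=dtype,
  ret = ret.dtype.type(ret / rcount)
```

>>> arm_command(deltas=[-1,0.0024,-0.0058,0,-0.0977,-1,0.0024,-0.0058,0,-0.0977,-1,0.0024,-0.0058,0,-0.0977,-1,0.0024,-0.0058,0,-0.0977,-1,0.0024,-0.0058,0,-0.0977,-1,0.0024,-0.0058,0,-0.0977,-1,0,0,0,0])

```text
time: 18.23
position: [0.6359, 0.0085, 0.1033]
tool_rot: [0.761, 0.649, 0.002, 0.002]
ft_force: [0.7, -1.8, 0.8]
grip_width: 0.0006
grip_force: 0.5
```

```bash
python3 s.py; python3 b.py
```

```text
t 18.23 press xy mm [129.5  59.1] z 103.3 yaw_y-press deg -0.08 tilt [ 0.0049 -0.0007] q6 -0.003 F press [ 1.  -1.7  0.8] w 0.0006
bar angle 253 1.5212098865618258
lever 10 0.9499108465705188
```

>>> arm_command(deltas=[-1,0,-0.005,0,0,-1,0,-0.005,0,0,-1,0,-0.002,0,0,-1,0,0,0,0])

```text
time: 18.77
position: [0.6245, 0.0103, 0.1017]
tool_rot: [0.761, 0.649, 0.002, 0.002]
ft_force: [5.0, 0.1, 0.9]
grip_width: 0.0004
grip_force: 2.5
```

>>> arm_command(deltas=[-1,0,-0.002,0,0,-1,0,-0.002,0,0])

```text
time: 19.02
position: [0.6243, 0.0104, 0.1021]
tool_rot: [0.761, 0.649, 0.005, 0.005]
ft_force: [12.1, 0.0, -3.4]
grip_width: 0.0003
grip_force: 5.7
```

```bash
python3 s.py
```

```text
t 19.02 press xy mm [117.8  59.2] z 102.1 yaw_y-press deg -0.04 tilt [ 0.0134 -0.001 ] q6 -0.005 F press [11.9  1.9 -3.4] w 0.0003
```

>>> arm_command(deltas=[-1,0,0.01,0,0,-1,0,0.01,0,0,-1,0,0,-0.036,0,-1,0,0,-0.036,0,-1,0,0,-0.036,0,0.7,0,0,0,-0.18,0.7,0,0,0,-0.18,0.7,0,0,0,-0.18])

```text
time: 20.02
position: [0.6367, 0.008, 0.2082]
tool_rot: [0.557, 0.83, -0.001, -0.002]
ft_force: [-0.4, -0.9, -0.0]
grip_width: 0.0227
grip_force: 0.0
```

```bash
python3 s.py; python3 - <<'E'
from m import *
im,d,p=grab("scene");P=cloud(d,p);x,y=press(P);z=P[...,2]*1e3
V=im.max(-1)
m=(np.hypot(x,y)<35)&(z>172)&(z<190)
print("knob top",m.sum(),cv2.minEnclosingCircle(np.stack([x[m],y[m]],-1).astype(np.float32)),np.percentile(z[m],[5,50,95]))
m=(z>137)&(z<152)&(np.hypot(x-100,y)>25)&(np.hypot(x-100,y)<85)&(y>-50)
print("lever",m.sum(),np.median(np.arctan2(y[m],x[m]-100)))
cv2.imwrite("pics/scene2.png",cv2.resize(im[120:330,150:430,::-1],None,fx=2.8,fy=2.8))
E
```

```text
t 20.02 press xy mm [130.4  58.7] z 208.2 yaw_y-press deg 31.32 tilt [-0.0036  0.0003] q6 -0.551 F press [-0.2 -0.9 -0. ] w 0.0227
knob top 68 ((7.964430809020996, -1.4619274139404297), 20.45231819152832) [172.29811983 176.13614196 179.20825474]
lever 205 1.478518486384523
```

View pics/scene2.png

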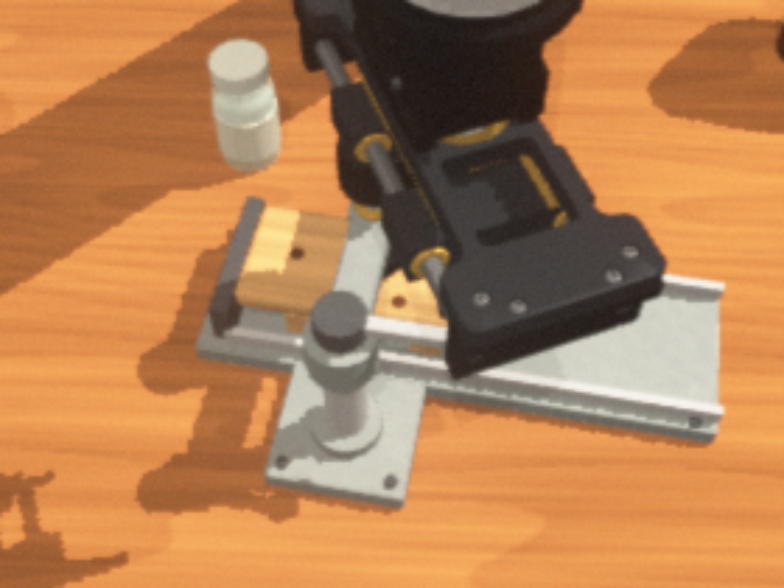

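The scene view shows the lever at (420,328) pointing along the bed, the post at (340,320), the sandal against the stop at (230,280) and the jar standing at (240,105).

>>> arm_command(deltas=[0.7,0,0,0,-0.179,0.7,0,0,0,-0.179,0.7,0,0,0,-0.179,0.7,0,0,0,-0.179,0.7,0,0,0,-0.179,0.7,0,0,0,-0.179,0.7,0,0,0,-0.179,0.7,0,0,0,-0.179,0.7,0,0,0,-0.179,0.7,0,0,0,-0.179,0.7,0,0,0,-0.179,0.7,0,0,0,-0.179])

```text
time: 21.58
position: [0.637, 0.0079, 0.2082]
tool_rot: [-0.463, 0.886, 0.001, -0.001]
ft_force: [0.6, -0.6, -0.4]
grip_width: 0.0739
grip_force: 0.0
```

```bash
python3 s.py; cat > k.py <<'E'
from m import *
from scipy.spatial.transform import Rotation as R
import sys
im,d,p=grab("top");P=cloud(d,p);x,y=press(P);z=P[...,2]*1e3
m=(np.hypot(x,y)<30)&(z>150)&(z<190)
if m.any(): print("knob top",m.sum(),cv2.minEnclosingCircle(np.stack([x[m],y[m]],-1).astype(np.float32)),np.percentile(z[m],[5,50,95]))
m=(z>137)&(z<152)&(np.hypot(x-100,y)>25)&(np.hypot(x-100,y)<85)&(y>-50)
if m.any(): print("lever",m.sum(),np.median(np.arctan2(y[m],x[m]-100)))
o=status.get_obs();r=R.from_quat(o["tool_rot"]).as_matrix()
t=np.append(S0+float(sys.argv[1])/1e3*X+float(sys.argv[2])/1e3*Y,o["position"][2])-o["position"]
print("tool shift to target mm",(r.T@t*1e3).round(1))
E
python3 k.py 0 0
```

```text
t 21.57 press xy mm [130.7  58.7] z 208.2 yaw_y-press deg 154.24 tilt [-0.0032  0.0003] q6 -2.697 F press [ 0.7 -0.5 -0.4] w 0.0739
knob top 563 ((0.38076522946357727, -0.4422319829463959), 22.000600814819336) [178.62011209 180.92261051 182.53296141]
tool shift to target mm [109.4  92.7   0.4]
```

>>> arm_command(deltas=[0.7,0.0274,0.0231,0,0,0.7,0.0274,0.0231,0,0,0.7,0.0274,0.0231,0,0,0.7,0.0274,0.0231,0,0,0.7,0,0,0,0])

```text
time: 22.25
position: [0.4961, -0.0287, 0.2085]
tool_rot: [-0.459, 0.888, 0.001, -0.002]
ft_force: [0.5, 0.4, 0.4]
grip_width: 0.0742
grip_force: 0.0
```

```bash
python3 s.py; python3 k.py 0.4 -0.4
```

```text
t 22.25 press xy mm [-2.6  0.4] z 208.5 yaw_y-press deg 153.76 tilt [-0.0044  0.001 ] q6 -2.808 F press [0.4 0.5 0.4] w 0.0742
lever 60 1.4969672571183887
tool shift to target mm [ 0.5 -1.  -0. ]
```

>>> arm_command(deltas=[0.7,0,0,0.03,0,0.7,0,0,0.03,0,0.7,0,0,0.028,0,0.7,0,0,0,0,-1,0,0,0,0,-1,0,0,0,0,-1,0,0,0,0,-1,0,0,0,0], newtons=40)

```text
time: 23.3
position: [0.5006, -0.0294, 0.1217]
tool_rot: [-0.462, 0.887, -0.001, 0.001]
ft_force: [4.9, -5.1, -2.0]
grip_width: 0.0418
grip_force: 3.2
```

```bash
python3 s.py
```

```text
t 23.3 press xy mm [1.9 0.4] z 121.7 yaw_y-press deg 154.07 tilt [ 0.0029 -0.0012] q6 -2.812 F press [ 5.7 -4.2 -2. ] w 0.0418
```

>>> arm_command(deltas=[-1,0,0,0,0,-1,0,0,0,0,-1,0,0,0.0005,0.18,-1,0,0,0.0005,0.18,-1,0,0,0.0005,0.18,-1,0,0,0.0005,0.18,-1,0,0,0.0005,0.18,-1,0,0,0.0005,0.18])

```text
time: 24.3
position: [0.5018, -0.0316, 0.1187]
tool_rot: [0.062, 0.998, -0.002, 0.002]
ft_force: [1.1, -8.1, 2.7]
grip_width: 0.0413
grip_force: 40.0
```

```bash
python3 s.py;python3 -c "
from rig import status;o=status.get_obs();print(o['moment'],o['grip_force'])"
```

```text
t 24.3 press xy mm [ 3.4 -1.6] z 118.7 yaw_y-press deg 91.96 tilt [ 0.0045 -0.005 ] q6 -1.727 F press [ 2.3 -7.9  2.7] w 0.0413
[-1.37245977 -0.23141537  0.12565453] 39.990562833845615
```

>>> arm_command(deltas=[-1,0,0,0.0005,0.18,-1,0,0,0.0005,0.18,-1,0,0,0.0005,0.18,-1,0,0,0.0005,0.18,-1,0,0,0.0005,0.18,-1,0,0,0.0005,0.18,-1,0,0,0.0005,0.18,-1,0,0,0.0005,0.18,-1,0,0,0.0005,0.18,-1,0,0,0.0005,0.18,-1,0,0,0.0005,0.18,-1,0,0,0.0005,0.18])

```text
time: 25.8
position: [0.4979, -0.033, 0.1128]
tool_rot: [0.909, 0.417, -0.003, 0.003]
ft_force: [-6.5, -13.0, 9.4]
grip_width: 0.0413
grip_force: 40.0
```

```bash
python3 s.py;python3 -c "
from rig import status;o=status.get_obs();print(o['moment'],o['grip_force'])"
```

```text
t 25.8 press xy mm [-0.2 -3.6] z 112.8 yaw_y-press deg -31.69 tilt [-0.0034 -0.0072] q6 0.433 F press [ -4.3 -13.9   9.4] w 0.0413
[-2.44131188  1.0895179   0.09706353] 39.99039340764284
```

>>> arm_command(deltas=[-1,0,0,0.0005,0.18,-1,0,0,0.0005,0.18,-1,0,0,0.0005,0.18,-1,0,0,0.0005,0.18,-1,0,0,0.0005,0.18,-1,0,0,0.0005,0.18,-1,0,0,0.0005,0.18,-1,0,0,0.0005,0.18,-1,0,0,0.0005,0.18,-1,0,0,0.0005,0.18,-1,0,0,0.0005,0.18,-1,0,0,0,0])

```text
time: 27.3
position: [0.4983, -0.0293, 0.1074]
tool_rot: [0.847, -0.531, -0.001, 0.001]
ft_force: [-3.2, -1.8, 10.6]
grip_width: 0.041
grip_force: 40.0
```

```bash
python3 s.py;python3 -c "
from rig import status;o=status.get_obs();print(o['moment'],o['grip_force'])"
```

```text
t 27.3 press xy mm [-0.4  0.1] z 107.4 yaw_y-press deg -145.08 tilt [-0.0021 -0.0007] q6 2.409 F press [-2.9 -2.2 10.6] w 0.041
[-0.43487151  0.75019038 -0.1712746 ] 39.99958701431751
```

>>> arm_command(deltas=[-1,0,0,0.0004,0.15,-1,0,0,0.0004,0.15,-1,0,0,0,0,0.6,0,0,0,0,0.6,0,0,0,0,0.6,0,0,0,0,0.6,0,0,0,-0.18,0.6,0,0,0,-0.18,0.6,0,0,0,-0.18,0.6,0,0,0,-0.18,0.6,0,0,0,-0.18,0.6,0,0,0,-0.18])

```text
time: 28.8
position: [0.4992, -0.0288, 0.1053]
tool_rot: [0.986, -0.165, -0.0, -0.0]
ft_force: [-0.5, 0.8, 0.2]
grip_width: 0.0695
grip_force: 0.0
```

>>> arm_command(deltas=[0.6,0,0,0,-0.18,0.6,0,0,0,-0.18,0.6,0,0,0,-0.18,0.6,0,0,0,-0.18,0.6,0,0,0,-0.18,0.6,0,0,0,-0.18,0.6,0,0,0,-0.18,0.6,0,0,0,-0.18,0.6,0,0,0,-0.18,0.6,0,0,0,-0.18,0.6,0,0,0,-0.18,0.6,0,0,0,0])

```text
time: 30.3
position: [0.4993, -0.0288, 0.1054]
tool_rot: [0.682, 0.731, -0.0, -0.0]
ft_force: [0.1, 0.2, -0.0]
grip_width: 0.0697
grip_force: 0.0
```

```bash
python3 s.py; python3 k.py 0.4 -0.4
```

```text
t 30.3 press xy mm [0.4 0.8] z 105.4 yaw_y-press deg 12.99 tilt [-0.0007  0.0003] q6 -0.35 F press [ 0.1  0.2 -0. ] w 0.0697
lever 87 1.55969831199419
tool shift to target mm [-1.1 -0.4 -0. ]
```

>>> arm_command(deltas=[-1,-0.001,0,0,0,-1,0,0,0,0,-1,0,0,0,0,-1,0,0,0,0,-1,0,0,0.0005,0.18,-1,0,0,0.0005,0.18,-1,0,0,0.0005,0.18,-1,0,0,0.0005,0.18,-1,0,0,0.0005,0.18,-1,0,0,0.0005,0.18,-1,0,0,0.0005,0.18,-1,0,0,0,0])

```text
time: 31.85
position: [0.5008, -0.0309, 0.1023]
tool_rot: [0.982, 0.191, 0.001, 0.001]
ft_force: [1.5, -3.7, -0.9]
grip_width: 0.0409
grip_force: 40.0
```

```bash
cat >>s.py <<'E'
print("moment",o["moment"].round(3),"grip",round(o["grip_force"],1),"q",o["q"].round(3))
E
python3 s.py
```

```text
t 31.85 press xy mm [ 2.3 -1. ] z 102.3 yaw_y-press deg -58.97 tilt [ 0.0024 -0.0016] q6 0.904 F press [ 2.1 -3.5 -0.9] w 0.0409
moment [-0.712 -0.106 -0.121] grip 40.0 q [-2.840e-01  5.020e-01  1.828e+00 -1.000e-03  8.090e-01  9.040e-01]
```

>>> arm_command(deltas=[-1,0,0,0.0003,0.1,-1,0,0,0.0003,0.1,-1,0,0,0.0003,0.1,-1,0,0,0,0])

```text
time: 32.35
position: [0.5017, -0.0313, 0.1018]
tool_rot: [0.999, 0.044, 0.002, 0.002]
ft_force: [3.5, -3.7, -0.2]
grip_width: 0.0413
grip_force: 40.0
```

```bash
python3 s.py
```

```text
t 32.35 press xy mm [ 3.2 -1.3] z 101.8 yaw_y-press deg -75.88 tilt [ 0.0042 -0.003 ] q6 1.2 F press [ 4.  -3.1 -0.2] w 0.0413
moment [-0.836 -0.338  0.807] grip 40.0 q [-0.284  0.503  1.828 -0.002  0.806  1.2  ]
```

>>> arm_command(deltas=[-1,0,0,0,0.1,-1,0,0,0,0.1,-1,0,0,0,0])

```text
time: 32.72
position: [0.5022, -0.0318, 0.1021]
tool_rot: [0.998, -0.055, 0.003, 0.002]
ft_force: [3.9, -5.9, 0.3]
grip_width: 0.0411
grip_force: 40.0
```

```bash
python3 s.py
```

```text
t 32.73 press xy mm [ 3.8 -1.7] z 102.1 yaw_y-press deg -87.31 tilt [ 0.0051 -0.0041] q6 1.4 F press [ 4.8 -5.2  0.3] w 0.0411
moment [-1.056 -0.341  0.883] grip 40.0 q [-0.284  0.503  1.827 -0.004  0.806  1.4  ]
```

>>> arm_command(deltas=[0.6,0,0,0,0,0.6,0,0,0,0,0.6,0,0,0,0,0.6,0,0,-0.04,0,0.6,0,0,-0.04,0,0.6,0,0,-0.04,0,0.6,0,-0.05,0,0,0.6,0,-0.05,0,0,0.6,0,-0.05,0,0,0.6,0,-0.05,0,0,0.6,0,-0.05,0,0,0.6,0,0,0,0])

```text
time: 34.22
position: [0.5282, 0.2217, 0.2207]
tool_rot: [0.998, -0.056, -0.001, -0.0]
ft_force: [-0.8, -0.2, -0.1]
grip_width: 0.0694
grip_force: 0.0
```

```bash
python3 s.py; python3 k.py 0 0; python3 - <<'E'
from m import *
im,d,p=grab("top");P=cloud(d,p);x,y=press(P);z=P[...,2]*1e3
S=cv2.cvtColor(im,cv2.COLOR_RGB2HSV)[...,1]
m=(abs(x)<45)&(y>-89)&(y<95)&(z>48)&(z<62)&(S>80); q=np.stack([x[m],y[m]],-1).astype(np.float32)
print("sandal",m.sum(),cv2.minAreaRect(q),np.percentile(z[m],[2,50,98]))
r=np.hypot(x-100,y);m=(z>114)&(z<130)&(r>130)&(r<198)&(x<0)&(abs(y)<40);print("bar",m.sum(),np.median(np.arctan2(100-x[m],-y[m])))
a=im[150:360,150:430,::-1]
s,_=imaging.camera("scene")
cv2.imwrite("pics/fin.png",np.hstack([cv2.resize(a,(400,300)),cv2.resize(s[120:330,150:430,::-1],(400,300))]))
E
```

```text
t 34.23 press xy mm [-10.4 252.7] z 220.7 yaw_y-press deg -87.42 tilt [-0.0011  0.001 ] q6 1.885 F press [-0.7 -0.3 -0.1] w 0.0694
moment [-0.031  0.226 -0.005] grip 0.0 q [2.020e-01 4.260e-01 1.533e+00 1.000e-03 1.183e+00 1.885e+00]
knob top 543 ((0.37572184205055237, -0.30679571628570557), 21.9633846282959) [159.74466845 161.92885354 163.99645168]
lever 244 1.582795829971396
tool shift to target mm [-6.000e-01  2.509e+02  1.000e-01]
sandal 3087 ((-2.222015380859375, 0.36408233642578125), (79.44876098632812, 178.3841552734375), 0.01303964201360941) [51.85427594 55.46190848 58.13673877]
bar 608 1.5681676434879313
```

View pics/fin.png

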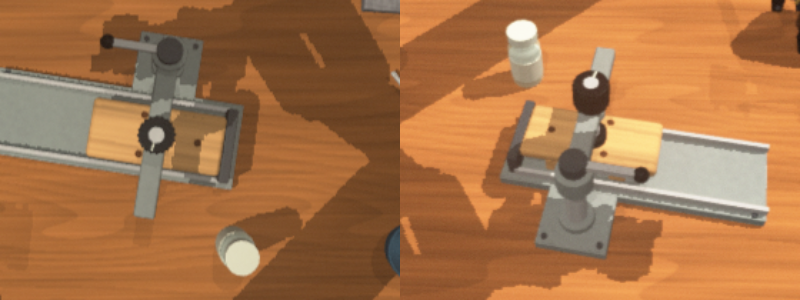

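In the left (top) view the bar lies across the sandal with the knob at (157,134), and the lever ball at (107,41) points along +y. The sandal is against the stop at (230,140). The jar is upright at (522,50) in the right (scene) view. The knob top measures 162 mm (161 expected fully down), the lever 1.58 rad and the bar 1.57 rad.

```bash
python3 -c "
from rig import order;print(order.hand_in())"
```

```text
the job is handed in; nothing more can be done
None
```

The job is handed in: the sandal lies flat against the end stop, the bar is fully over it, the lever is fully across, the knob is screwed down to its end stop, the glue jar is still standing, and it took about 34 s.

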